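# Lengthen the telescopic portion stop and slide the loaf up to it

## Robot

A 6-joint arm with a two-finger parallel gripper is mounted at the origin on the work surface. World frame = base frame: x ahead of the robot, y to its left, z up, the work surface at z = 0. Lengths are in m, angles in rad, forces in N, time in s.
With the tool pointing down it reaches from about 0.375 to 0.975 m from the base axis. Payload 3.8 kg.
Tool frame: the origin (TCP) lies on the centre line of the jaws, within the pads' length; the fingertips stand 14 mm ahead of it and the grasp point (between the pads) lies 5 mm behind it; z points along the fingers, y is the line along which they close (so a half turn about z gives the same grasp; the last joint's range is limited). The gripper opens to 85 mm and grips with 20 to 120 N. Pads are 22 mm wide; open, the fingers measure 114 mm over their backs; the gripper's body (76 mm by 85 mm) begins 54 mm behind the grasp point. The pads swing forward as they close: fully open they stand 13 mm farther back than shut.
Start: joints at [-1.288, 0.264, 1.604, -0, 1.274, -0.037], TCP at [0.212, -0.641, 0.245] pointing down, gripper open.
Joint ranges: [-2.63, 2.63], [-0.94, 2.18], [0.31, 2.57], [-1.31, 4.45], [0, 2.66], [-2.55, 2.55]. Speed limits (rad/s): [2.57, 2.57, 3.14, 3.14, 3.14, 3.14].

## Interface

Orientations are given as a rotation vector (axis times angle).
In Python, from workcell import bot, eyes, spot_in gives the robot as it stands.
- The arm moves only by the tool carry_out, never from a script. Its argument "series" is text: rows parted by semicolons, each of 4 numbers parted by spaces: the shift along the world's x, y, z in m, then the turn about the world's z in degrees. In form: tx ty tz roll; .... A call has 1 to 20 rows; each row shifts and turns the commanded pose from where the row before left it; what a row does not reach is not made up. A row lasts 1/8 s, in which the tool goes at most 62.5 mm and 10.7 degrees, less where a joint would pass 70% of its speed; a pose out of reach is approached as far as the arm can. A call is refused whole if a number of a shift passes 0.0625 or a number of a turn 10.7, either way. A call with a gripper value outside its range is refused whole. "jaw" is the gripper command: -1 is shut, 1 is fully open, values between are in proportion, set as the call begins (left out, the last holds). The fingers move at their own pace and stop on an object; "grip_force" is the grip in N (left out, the last holds). Time passes only in rows, so rows that do not move let the fingers close. It gives the time, the measured TCP pose, the force, the opening and the grip force at its end, in the units of the state.
- bot.read_state(): the state, without advancing time (a new reading comes with each control period).
- eyes.read_camera(name): name is "side" or "top"; returns (picture, depth): 384x512x3 uint8, blue, green, red; 384x512 float32, m along the optical axis (not along the pixel's ray), 0 where there is no reading.
- eyes.get_calibration(name): a dict with "K" (3x3 intrinsics, pixels), "distortion" ([k1, k2, p1, p2, k3] as OpenCV has them; the pictures are not rectified), "position" and "rotation" of the camera in the world. Camera axes: x right, y down, z forward; pixel columns grow to the right and rows downward; lengths in m; the calibration is good to about 2 mm. A picture is of the moment at which its call begins. get_calibration takes no time and is no camera call.
- bot.finish_job(): hands the job in; it is judged then, once.
Trained networks look in the newest picture that a camera, given by its name, has taken for a name from the list of things; names that differ only in an ending like _2 or _b are one class to them, and where a whole thing is asked for, a point or a joint stands for the part that bears it (a point fixed in the world has none). Each returns a list of dicts, best first, with "score" (0 to 1); they miss things now and then, are a little off and sometimes report something else, mostly with a low value. They report only what shows in the picture. A call takes as long as a camera call. They do not tell look-alikes from the thing itself.
- spot_in(camera, target): "rect" ([centre column, centre row, width, height] in pixels, round what is visible of it).
The state is a dict: "time": time; "q": joint angles; "joint_vel": joint speeds; "joint_torque": joint torques, N m; "tool_pos": TCP position; "tcp_rot": TCP orientation; "wrist_force": force on the tool from outside, world axes, zero at the start; "torque": the same for the moment, N m; "width": opening from 0.0 (shut) to 1.0 (fully open); "grip_force": force on a finger pad.
Only numpy, scipy, OpenCV 4.12 (cv2) and the standard library are available. Lean on these libraries where they do the work, as an engineer would, in place of code of your own. Each camera call takes 0.05 s, during which the arm holds its last target. There are 200 camera calls.

## Task

The next sandwiches need a longer piece of bread. Press the sprung brass button of the slicing guide's telescopic stop flush and slide the stop outwards, away from the knife slot, until the button clicks out in the next hole; do not force it. Then push the loaf gently along the trough until its front end rests against the stop. Leave everything else on the counter where it is.

Things in the scene. Friction and masses are not known exactly. Their poses are not given: they have to be found in the camera images.
- guide: Bread slicing guide, fixed: beech board 165 x 460 mm with a trough along its y axis. Origin: on the counter, mid trough, at the knife slot; y points outwards (from the slot to the stop), z up. Trough floor 15 mm up, 66 mm wide; side walls 12 mm thick, tops 45 mm up, y = -235 to 205 mm. At y = 0, beside the trough, steel uprights 90 mm high. Clamp block of the stop's tube: x = 68, y = -105 to -45, top 75 mm up
- stop (a joint): Slide of the stop's outer tube along the guide's +y, m. Round steel tube, 34 mm across, axis at the guide's x = 68 mm, 53 mm above the counter, over a fixed inner tube; a row of three round 17 mm holes along it, evenly spaced. 0: button in the first hole, as at the start; the second comes after 30 to 45 mm: go by the click. Button out: about 2 mm play either way. Off the holes it slides with about 2 N
- stop_face (a point): On the stop's paddle, a 4 mm steel plate across tube and trough that moves with the outer tube: on its face towards the knife slot, mid trough, 44 mm above the counter; axes as the guide's. The plate reaches from the guide's x = -28 to 96 mm and up to 86 mm above the counter; its face is 14 mm outwards of the button's centre at the start, so a finger pressing the button can push on it too
- button (a joint): How far the sprung button is pressed in, m. 0: out, 9 mm proud of the tube; 0.009: flush; end 0.0145. Spring 3.5 N at 0, 7 N at flush. More than 4 mm proud it locks the tube; pressed flush, its dome is forced right under by the hole's edge when the tube is pushed with 10 to 15 N. Under the tube's wall it stays in (0.012); it springs out by itself in the next hole and locks
- button_top (a point): Top of the button, a brass pin 14 mm across with a round dome, moving in and out only, in the fixed inner tube at the guide's y = 112 mm. It points away from the tube's axis, 35 degrees from vertical towards the guide's +x (away from the robot): this point's z axis. When out its top is 26 mm from the tube's axis: x = 83 mm, 74 mm above the counter
- loaf_front (a point): Front tip, on the axis, of the loaf: a crusty baguette 220 mm long, 58 mm across, about 0.18 kg, lying loose in the trough along the guide's y through the knife slot, axis 44 mm above the counter. Ends rounded, 38 mm across at the very end. The front end looks outwards, to the stop
- loaf_back (a point): Back tip of the loaf, on its axis, 220 mm behind the front tip
- knife: Bread knife lying loose on the robot's side of the guide, 320 mm long, up to 18 mm high. Origin: underside where blade and handle meet, x along the blade. Not to be disturbed
- bowl: Steel bowl, 130 mm across, 55 mm high, loose beyond the guide. Origin under its middle. Not to be disturbed
- sandwich: Filled round roll, 100 mm across, 72 mm high, loose on the robot's side of the guide. Origin under its middle. Not to be disturbed
Things that resemble listed ones, but are neither listed nor needed, are in the scene too. Leave any purple or red look-alike of the part that bears loaf_front alone.

How it is judged:
By the outcome, as a careful person would: the job done as asked, in the order asked, and still so for the second after the job is handed in, with the robot touching nothing.
It also fails if it takes over 51 s, if anything falls off the work surface, if the arm or the gripper's body presses on something with over 40 N, if the wrist force passes 120 N, or if a joint passes its speed limit or range.

## Working session

There is one attempt and no reset: what is moved stays moved. The work goes in short steps, Python scripts to look and compute and a tool call to move; the robot and the scene stay as the last step left them, time stands still between calls to the robot, and variables do not carry over. Pictures are saved under pics/ and viewed, at most 10 in all, crops included, and the job is handed in when it is done.

Besides the shell and the picture viewer there is one more tool, called after "Emit:" as a command line: name --argument value ..., lists and objects as JSON in quotes. carry_out: Moves the arm, as the interface text tells. Its arguments: {"type":"object","properties":{"series":{"type":"string"},"jaw":{"type":"number"},"grip_force":{"type":"number"}},"required":["series"]}

```bash
mkdir -p pics; cat > h.py <<'E'
import numpy as np,cv2
from workcell import bot,eyes,spot_in
def world(cam,uv,depth=None,z=None):
    c=eyes.get_calibration(cam);K=np.array(c["K"]);d=np.array(c["distortion"],float)
    n=cv2.undistortPoints(np.array(uv,float).reshape(-1,1,2),K,d).reshape(-1,2)
    r=np.c_[n,np.ones(len(n))]; R=np.array(c["rotation"]);
    if R.shape!=(3,3): R=cv2.Rodrigues(R.astype(float))[0]
    p=np.array(c["position"]); w=r@R.T
    s=np.array(depth) if depth is not None else (z-p[2])/w[:,2]
    return p+w*np.reshape(s,(-1,1))
def pix(cam,P):
    c=eyes.get_calibration(cam);R=np.array(c["rotation"])
    if R.shape!=(3,3): R=cv2.Rodrigues(R.astype(float))[0]
    t=-R.T@np.array(c["position"])
    return cv2.projectPoints(np.array(P,float).reshape(-1,1,3),cv2.Rodrigues(R.T)[0],t,np.array(c["K"]),np.array(c["distortion"],float))[0].reshape(-1,2)
E
python3 - <<'E'
from h import *
for c in ["top","side"]:
    im,d=eyes.read_camera(c); cv2.imwrite(f"pics/{c}0.png",im); np.save(f"{c}0.npy",d)
    k=eyes.get_calibration(c); print(c,k["position"],np.round(k["rotation"],3).tolist(),k["K"][0][0])
    for t in ["guide","stop","stop_face","button","button_top","loaf_front","knife","bowl","sandwich"]:
        print(t,[(np.round(o["rect"]).tolist(),round(o["score"],2)) for o in spot_in(c,t)[:3]])
print(bot.read_state())
E
```

```text
top [0.26355413 0.02423182 1.78868467] [-2.148, 2.144, -0.163] 473.1178463571381
guide [([247.0, 200.0, 129.0, 67.0], 0.71)]
stop [([214.0, 192.0, 30.0, 20.0], 0.51), ([303.0, 227.0, 27.0, 28.0], 0.18)]
stop_face [([214.0, 203.0, 30.0, 36.0], 0.7), ([258.0, 198.0, 63.0, 24.0], 0.5), ([224.0, 147.0, 36.0, 31.0], 0.31)]
button []
button_top []
loaf_front [([364.0, 274.0, 47.0, 48.0], 0.86), ([134.0, 264.0, 26.0, 59.0], 0.77), ([258.0, 201.0, 62.0, 21.0], 0.56)]
knife [([227.0, 242.0, 83.0, 29.0], 0.64)]
bowl [([225.0, 146.0, 35.0, 29.0], 0.86)]
sandwich [([305.0, 227.0, 31.0, 23.0], 0.56)]
side [ 0.31605003 -1.12631956  1.3245851 ] [-2.377, 0.222, -0.065] 459.1018754451556
guide [([269.0, 207.0, 91.0, 96.0], 0.78)]
stop [([261.0, 172.0, 38.0, 28.0], 0.67)]
stop_face [([260.0, 169.0, 37.0, 28.0], 0.91)]
button []
button_top [([269.0, 204.0, 32.0, 40.0], 0.39)]
loaf_front [([213.0, 316.0, 44.0, 37.0], 0.82), ([268.0, 204.0, 28.0, 42.0], 0.78), ([196.0, 136.0, 42.0, 18.0], 0.78)]
knife [([222.0, 196.0, 36.0, 56.0], 0.71)]
bowl [([312.0, 173.0, 27.0, 25.0], 0.75)]
sandwich [([248.0, 245.0, 24.0, 25.0], 0.77)]
{'time': 1.0, 'q': array([-1.28787422e+00,  2.63891955e-01,  1.60399968e+00, -8.18982120e-06,
        1.27370166e+00, -3.69151976e-02]), 'joint_vel': array([-0.00032915, -0.00100599, -0.00170776, -0.00105131, -0.00140402,
       -0.00013007]), 'joint_torque': array([ 1.01257669e-03, -5.15079367e+01, -3.67736471e+01,  1.27183266e-04,
        7.38972540e-04, -1.45650370e-05]), 'tool_pos': array([ 0.21221266, -0.64076777,  0.24528532]), 'tcp_rot': array([ 3.10150576e+00,  5.00264273e-01, -1.23311796e-05]), 'wrist_force': array([-0.03238526,  0.4126852 , -0.57026982]), 'torque': array([-0.03504333, -0.00621413,  0.01918606]), 'grip_force': 0.0, 'width': 1.003248725910542}
```

View pics/top0.png

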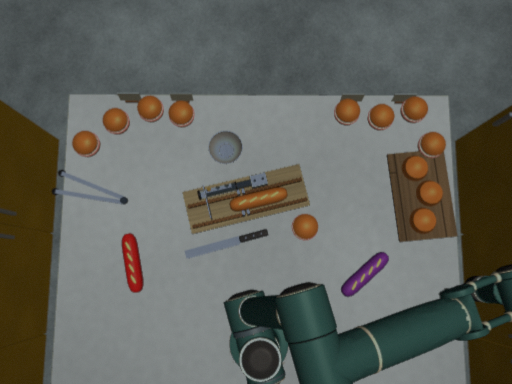

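View pics/side0.png

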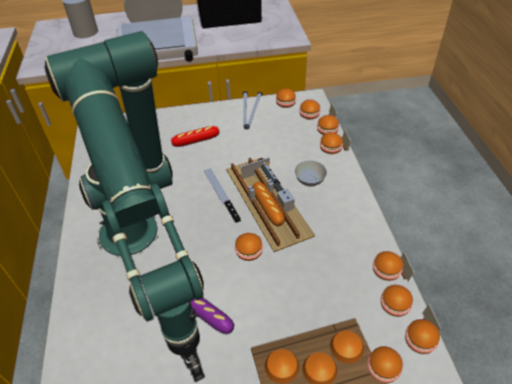

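```bash
python3 - <<'E'
from h import *
for c,(x0,y0,w,h) in {"top":(175,150,140,95),"side":(220,145,100,105)}.items():
    im=cv2.imread(f"pics/{c}0.png");d=np.load(f"{c}0.npy")
    v,u=np.mgrid[y0:y0+h,x0:x0+w]
    P=world(c,np.c_[u.ravel(),v.ravel()],depth=d[y0:y0+h,x0:x0+w].ravel()).reshape(h,w,3)
    np.save(f"P{c}.npy",P)
    a=cv2.resize(im[y0:y0+h,x0:x0+w],None,fx=5,fy=5,interpolation=cv2.INTER_CUBIC)
    cv2.imwrite(f"pics/{c}crop.png",a)
    print(c,[ (t,np.sum((P[...,2]>t)&(P[...,2]<t+.01))) for t in np.arange(-.02,.12,.01)])
E
```

```text
top [(np.float64(-0.02), np.int64(185)), (np.float64(-0.01), np.int64(4087)), (np.float64(0.0), np.int64(3344)), (np.float64(0.009999999999999998), np.int64(2235)), (np.float64(0.02), np.int64(408)), (np.float64(0.030000000000000002), np.int64(313)), (np.float64(0.039999999999999994), np.int64(672)), (np.float64(0.05), np.int64(470)), (np.float64(0.06), np.int64(938)), (np.float64(0.06999999999999999), np.int64(495)), (np.float64(0.08), np.int64(84)), (np.float64(0.09), np.int64(17)), (np.float64(0.09999999999999999), np.int64(0)), (np.float64(0.11), np.int64(0))]
side [(np.float64(-0.02), np.int64(27)), (np.float64(-0.01), np.int64(3344)), (np.float64(0.0), np.int64(2352)), (np.float64(0.009999999999999998), np.int64(1574)), (np.float64(0.02), np.int64(326)), (np.float64(0.030000000000000002), np.int64(324)), (np.float64(0.039999999999999994), np.int64(693)), (np.float64(0.05), np.int64(450)), (np.float64(0.06), np.int64(816)), (np.float64(0.06999999999999999), np.int64(443)), (np.float64(0.08), np.int64(95)), (np.float64(0.09), np.int64(11)), (np.float64(0.09999999999999999), np.int64(0)), (np.float64(0.11), np.int64(0))]
```

View pics/topcrop.png

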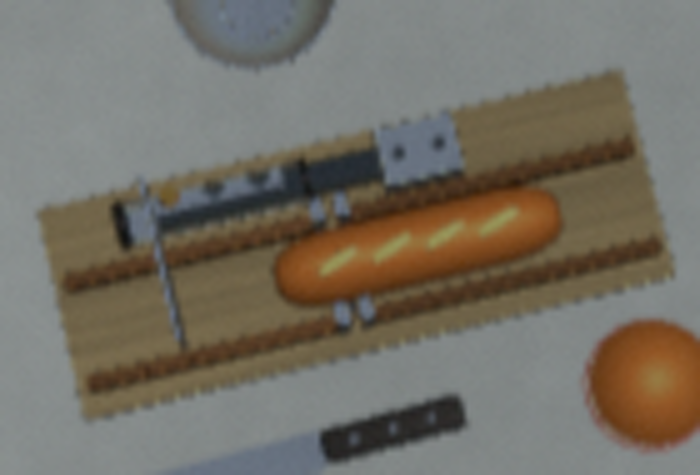

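View pics/sidecrop.png

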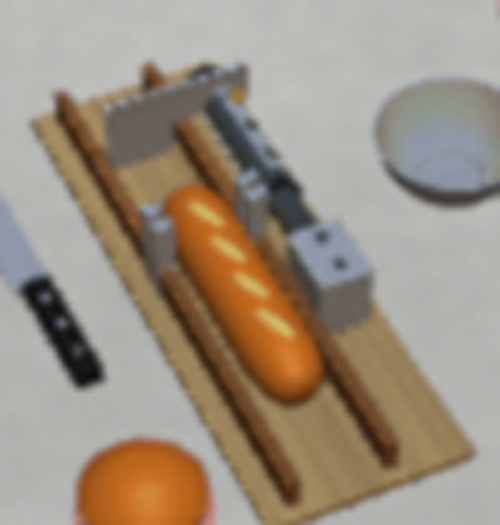

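```bash
cat > fit.py <<'E'
from h import *
from scipy.optimize import least_squares
G=[[39,205,45],[39,-235,45],[-39,205,45],[-39,-235,45]]
T=[(65,281),(632,149),(90,382),(660,245)]
S=[(150,68),(390,458),(60,95),(290,495)]
up=[[45,0,90],[-45,0,90]]
T+=[(331,204),(355,305)]; S+=[(249,176),(154,212)]
M=np.array(G+up)/1e3
f=lambda a,o:(np.array(a)+.5)/5-.5+np.array(o)
obs={"top":f(T,(175,150)),"side":f(S,(220,145))}
def tr(p,M):
    c,s=np.cos(p[2]),np.sin(p[2]); M=np.atleast_2d(M)
    return np.c_[p[0]+c*M[:,0]-s*M[:,1],p[1]+s*M[:,0]+c*M[:,1],M[:,2]]
if __name__=="__main__":
    for cams in (["top"],["side"],["top","side"]):
        r=least_squares(lambda p:np.concatenate([(pix(c,tr(p,M))-obs[c]).ravel() for c in cams]),[.6,.0,.2],loss="soft_l1")
        print(cams,r.x,np.degrees(r.x[2]),np.round(r.fun.reshape(-1,2),1).tolist())
    p=r.x;np.save("pose.npy",p)
    for n,o,u in (("top",(175,150),(170,189)),):
        print("button seen",world(n,f([u],o),z=.074),"model",tr(p,[.083,.112,.074]))
    for c,o,uv in (("top",(175,150),[(277,272),(560,215)]),("side",(220,145),[(180,200),(305,390)])):
        W=world(c,f(uv,o),z=.05); d=W-[p[0],p[1],0]; ca,sa=np.cos(p[2]),np.sin(p[2]); print("loaf ends in guide",d@np.array([[ca,-sa,0],[sa,ca,0],[0,0,1]]))
    print("stopface",tr(p,[0,.126,.044]),"kn/sand")
    P=np.load("Ptop.npy");print("med z counter",np.median(P[:15,:20,2]))
E
python3 fit.py
```

```text
['top'] [0.50870854 0.05671814 0.23685292] 13.570672543465792 [[-0.4, -0.0], [0.9, -0.7], [-0.9, 0.1], [0.5, 0.1], [-0.5, -0.9], [0.4, 2.8]]
['side'] [0.50839905 0.04986277 0.23041473] 13.201791457132908 [[-0.1, -0.2], [-0.0, -0.8], [0.2, -0.2], [-0.2, -0.9], [2.0, 2.5], [-1.1, 2.5]]
['top', 'side'] [0.50887119 0.05549266 0.23468891] 13.44668417074223 [[-0.0, -0.2], [1.3, -0.6], [-0.6, -0.0], [0.8, 0.2], [-0.2, -0.9], [0.7, 2.8], [-0.4, -1.1], [-0.0, -2.2], [-0.1, -1.0], [-0.1, -2.3], [1.8, 1.4], [-1.2, 1.4]]
button seen [[0.56289222 0.184166   0.074     ]] model [[0.56355136 0.18372323 0.074     ]]
loaf ends in guide [[ 0.00777487  0.05015684  0.05      ]
 [ 0.00096165 -0.1645131   0.05      ]]
loaf ends in guide [[-0.00118899  0.04441533  0.05      ]
 [ 0.00510214 -0.16722243  0.05      ]]
stopface [[0.4795711  0.17803859 0.044     ]] kn/sand
med z counter -0.0008059169254814869
```

```bash
python3 - <<'E'
import fit
from fit import *
i=[0,1,2,3]
r=least_squares(lambda p:np.concatenate([(pix(c,tr(p,M[i]))-obs[c][i]).ravel() for c in ("top","side")]),[.6,.0,.2],loss="soft_l1")
p=r.x;print(p,np.degrees(p[2])); np.save("pose.npy",p)
print("button",tr(p,[.083,.112,.074]))
t=tr(p,[.094,.109,.25])[0]; s=np.array([0.21221266,-0.64076777,.245]); print(t,t-s,(t-s)/19)
im,_=eyes.read_camera("top")
E
```

```text
[0.50847488 0.05320574 0.23377644] 13.394403137659841
button [[0.56327204 0.18138636 0.074     ]]
[0.57466778 0.18101615 0.25      ] [0.36245512 0.82178392 0.005     ] [0.01907659 0.04325179 0.00026316]
```

Emit:
carry_out --series "0.0191 0.0434 0 4.48;0.0191 0.0434 0 4.48;0.0191 0.0434 0 4.48;0.0191 0.0434 0 4.48;0.0191 0.0434 0 4.48;0.0191 0.0434 0 4.48;0.0191 0.0434 0 4.48;0.0191 0.0434 0 4.48;0.0191 0.0434 0 4.48;0.0191 0.0434 0 4.48;0.0191 0.0434 0 4.48;0.0191 0.0434 0 4.48;0.0191 0.0434 0 4.48;0.0191 0.0434 0 4.48;0.0191 0.0434 0 4.48;0.0191 0.0434 0 4.48;0.0191 0.0434 0 4.48;0.0191 0.0434 0 4.48;0.0191 0.0434 0 4.48;0 0 0 0" --jaw -1

```text
time: 3.55
tool_pos: [0.5759, 0.1866, 0.2451]
tcp_rot: [-1.942, -2.47, -0.001]
wrist_force: [-1.2, -1.0, -0.2]
width: -0.002
grip_force: 0.0
```

Emit:
carry_out --series "-0.001 -0.0037 -0.04 0;0 0 -0.05 0;0 0 -0.041 0;0 0 0 0"

```text
time: 4.05
tool_pos: [0.5703, 0.1782, 0.1102]
tcp_rot: [-1.944, -2.461, 0.012]
wrist_force: [-0.3, -1.0, -0.6]
width: -0.002
grip_force: 0.0
```

```bash
python3 - <<'E'
from h import *
s=bot.read_state();print(s["tool_pos"],s["wrist_force"],s["joint_vel"].max())
im,_=eyes.read_camera("side");x0,y0=235,130
a=cv2.resize(im[y0:y0+75,x0:x0+100],None,fx=8,fy=8,interpolation=cv2.INTER_CUBIC)
cv2.imwrite("pics/s1.png",a)
E
```

```text
[0.57027073 0.17821445 0.11024787] [-0.3355484  -0.95176966 -0.58298726] 0.016847583211406916
```

View pics/s1.png

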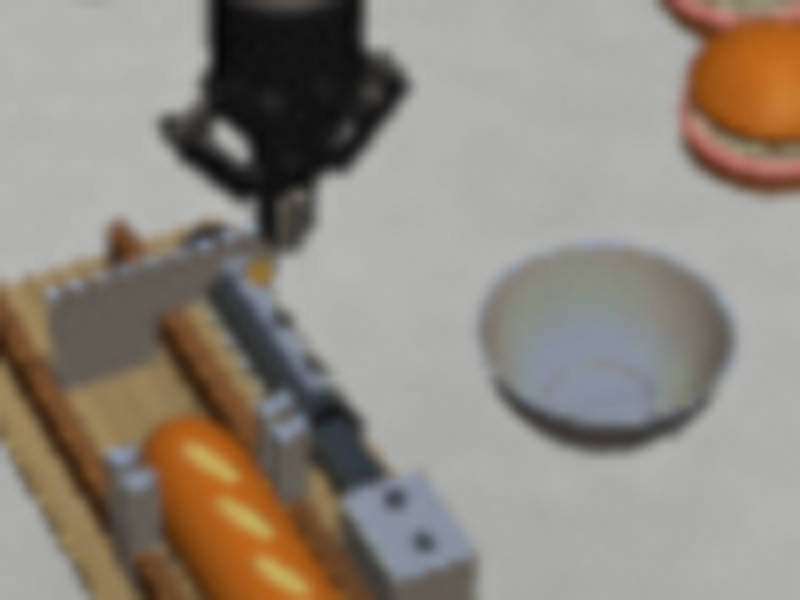

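```bash
cat > g.py <<'E'
from fit import *
p=np.array([.5087,.0550,np.radians(13.45)])
def ing(w):
    d=np.array(w)-[p[0],p[1],0];c,s=np.cos(p[2]),np.sin(p[2]);return np.array([c*d[0]+s*d[1],-s*d[0]+c*d[1],d[2]])
E
python3 - <<'E'
from g import *
s=bot.read_state();t=s["tool_pos"];print(t,ing(t),s["wrist_force"])
sh=lambda q:np.round((pix("side",q)-[235,130]+.5)*8)
print("button",sh(tr(p,[.083,.112,.074])), "paddle top", sh(tr(p,[[-.028,.126,.086],[.096,.126,.086]])))
g=ing(t)
print("tip corners",sh(tr(p,[[g[0]+a,g[1]+b,g[2]-.014] for a,b in((-.0145,-.011),(.0145,-.011),(.0145,.011),(-.0145,.011))])))
E
```

```text
[0.57259478 0.17896717 0.11312233] [0.09097671 0.10570544 0.11312233] [ 0.00208283 -0.3842432   1.00918899]
button [[269. 268.]] paddle top [[ 50. 298.]
 [281. 226.]]
tip corners [[271. 257.]
 [325. 240.]
 [306. 212.]
 [253. 229.]]
```

Emit:
carry_out --series "-0.0007 0.003 -0.008 0;0 0 -0.008 0;0 0 0 0;0 0 0 0"

```text
time: 4.6
tool_pos: [0.5737, 0.1833, 0.0988]
tcp_rot: [1.946, 2.466, 0.001]
wrist_force: [-0.1, -0.2, 0.7]
width: 0.001
grip_force: 0.0
```

Emit:
carry_out --series "0 0 -0.003 0;0 0 0 0"

```text
time: 4.85
tool_pos: [0.5732, 0.1831, 0.0951]
tcp_rot: [-1.946, -2.466, 0.001]
wrist_force: [0.1, -0.2, 0.6]
width: -0.002
grip_force: 0.0
```

Emit:
carry_out --series "0 0 -0.002 0;0 0 0 0"

```text
time: 5.1
tool_pos: [0.5732, 0.1831, 0.093]
tcp_rot: [-1.946, -2.466, 0.001]
wrist_force: [0.0, 0.6, 0.4]
width: 0.002
grip_force: 0.0
```

Emit:
carry_out --series "0 0 -0.003 0;0 0 0 0"

```text
time: 5.35
tool_pos: [0.5731, 0.1831, 0.0899]
tcp_rot: [-1.946, -2.466, 0.001]
wrist_force: [0.3, -0.2, -0.3]
width: 0.002
grip_force: 0.0
```

Emit:
carry_out --series "0 0 -0.002 0;0 0 0 0"

```text
time: 5.6
tool_pos: [0.5732, 0.1831, 0.088]
tcp_rot: [-1.946, -2.466, 0.0]
wrist_force: [0.2, -0.1, -0.9]
width: -0.0
grip_force: 0.0
```

Emit:
carry_out --series "0 0 -0.002 0;0 0 0 0"

```text
time: 5.85
tool_pos: [0.5733, 0.1831, 0.0861]
tcp_rot: [-1.946, -2.466, 0.0]
wrist_force: [-0.4, 0.4, 0.4]
width: 0.001
grip_force: 0.1
```

Emit:
carry_out --series "-0.0015 -0.0003 0 0;0 0 0 0"

```text
time: 6.1
tool_pos: [0.5724, 0.183, 0.0867]
tcp_rot: [1.946, 2.466, 0.002]
wrist_force: [0.7, -0.4, 0.4]
width: 0.001
grip_force: 0.6
```

Emit:
carry_out --series "-0.0015 -0.0003 0 0;0 0 0 0"

```text
time: 6.35
tool_pos: [0.5714, 0.1828, 0.0871]
tcp_rot: [1.945, 2.465, 0.003]
wrist_force: [3.9, 1.4, 0.8]
width: 0.001
grip_force: 1.7
```

Emit:
carry_out --series "-0.0015 -0.0003 0 0;0 0 0 0"

```text
time: 6.6
tool_pos: [0.5694, 0.1824, 0.0868]
tcp_rot: [1.946, 2.466, 0.002]
wrist_force: [4.3, 0.9, 1.5]
width: -0.003
grip_force: 1.8
```

Emit:
carry_out --series "0 0 0.006 0;-0.0039 -0.0009 0 0;0 0 0 0"

```text
time: 6.98
tool_pos: [0.5633, 0.1809, 0.0914]
tcp_rot: [-1.945, -2.465, 0.004]
wrist_force: [-0.2, 0.7, 0.7]
width: 0.002
grip_force: 0.0
```

Emit:
carry_out --series "0 0 -0.003 0;0 0 0 0"

```text
time: 7.22
tool_pos: [0.5648, 0.1813, 0.0893]
tcp_rot: [-1.946, -2.466, 0.001]
wrist_force: [-1.8, -0.7, 1.9]
width: 0.0
grip_force: 1.3
```

Emit:
carry_out --series "0 0 -0.002 0;0 0 0 0"

```text
time: 7.48
tool_pos: [0.5643, 0.1812, 0.0877]
tcp_rot: [-1.945, -2.465, 0.002]
wrist_force: [-3.3, -0.5, 7.5]
width: 0.003
grip_force: 3.7
```

Emit:
carry_out --series "-0.0008 -0.0002 -0.002 0;0 0 0 0"

```text
time: 7.72
tool_pos: [0.5633, 0.1809, 0.0859]
tcp_rot: [-1.945, -2.465, 0.003]
wrist_force: [-4.0, -2.0, 9.6]
width: -0.001
grip_force: 4.5
```

Emit:
carry_out --series "-0.0008 -0.0002 -0.002 0;0 0 0 0"

```text
time: 7.98
tool_pos: [0.5623, 0.1806, 0.0841]
tcp_rot: [-1.945, -2.465, 0.004]
wrist_force: [-5.8, -2.1, 11.5]
width: 0.002
grip_force: 5.4
```

Emit:
carry_out --series "0.0005 0.0001 -0.0015 0;0 0 0 0"

```text
time: 8.22
tool_pos: [0.5647, 0.1813, 0.0832]
tcp_rot: [1.945, 2.465, 0.002]
wrist_force: [-2.2, -0.5, 8.6]
width: 0.004
grip_force: 3.9
```

Emit:
carry_out --series "0.0005 0.0001 -0.0015 0;0 0 0 0"

```text
time: 8.48
tool_pos: [0.566, 0.1815, 0.0819]
tcp_rot: [1.945, 2.465, 0.004]
wrist_force: [-0.4, -0.0, 6.8]
width: 0.0
grip_force: 3.2
```

Emit:
carry_out --series "-0.0015 -0.0003 -0.0005 0;0 0 0 0"

```text
time: 8.72
tool_pos: [0.5654, 0.1814, 0.0817]
tcp_rot: [1.944, 2.464, 0.007]
wrist_force: [2.0, 0.2, 6.2]
width: -0.001
grip_force: 3.1
```

Emit:
carry_out --series "-0.0015 -0.0003 -0.0005 0;0 0 0 0"

```text
time: 8.98
tool_pos: [0.5651, 0.1814, 0.0817]
tcp_rot: [1.943, 2.462, 0.01]
wrist_force: [4.2, 0.4, 6.1]
width: 0.0
grip_force: 3.3
```

Emit:
carry_out --series "-0.0010 0.0017 -0.0007 0;-0.0005 0.0019 0 0;0 0 0 0"

```text
time: 9.35
tool_pos: [0.5643, 0.1844, 0.0814]
tcp_rot: [1.942, 2.461, 0.01]
wrist_force: [4.9, -2.0, 6.9]
width: -0.001
grip_force: 4.0
```

Emit:
carry_out --series "-0.0003 0.0015 0 0;0 0 0 0"

```text
time: 9.6
tool_pos: [0.5639, 0.1856, 0.0813]
tcp_rot: [1.941, 2.462, 0.009]
wrist_force: [4.9, -2.3, 6.7]
width: -0.0
grip_force: 4.0
```

Emit:
carry_out --series "-0.0003 0.0015 0 0;0 0 0 0"

```text
time: 9.85
tool_pos: [0.5634, 0.1873, 0.0812]
tcp_rot: [1.942, 2.462, 0.009]
wrist_force: [4.6, -1.5, 5.9]
width: -0.003
grip_force: 3.7
```

Emit:
carry_out --series "-0.0003 0.0015 0 0;0 0 0 0"

```text
time: 10.1
tool_pos: [0.5626, 0.1889, 0.0809]
tcp_rot: [1.942, 2.462, 0.008]
wrist_force: [4.0, -1.6, 4.8]
width: 0.003
grip_force: 3.2
```

Emit:
carry_out --series "-0.0003 0.0015 0 0;0 0 0 0"

```text
time: 10.35
tool_pos: [0.5623, 0.19, 0.0809]
tcp_rot: [1.942, 2.462, 0.007]
wrist_force: [3.9, -2.7, 6.5]
width: -0.003
grip_force: 3.7
```

Emit:
carry_out --series "-0.0006 0.0014 -0.0003 0;0 0 0 0"

```text
time: 10.6
tool_pos: [0.5619, 0.1913, 0.0808]
tcp_rot: [1.942, 2.462, 0.008]
wrist_force: [4.0, -3.4, 7.4]
width: 0.002
grip_force: 4.0
```

```bash
python3 - <<'E'
from h import *
im,_=eyes.read_camera("side");x0,y0=240,145
a=cv2.resize(im[y0:y0+50,x0:x0+65],None,fx=12,fy=12,interpolation=cv2.INTER_CUBIC)
cv2.imwrite("pics/s2.png",a)
E
```

```text
(no output)
```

View pics/s2.png

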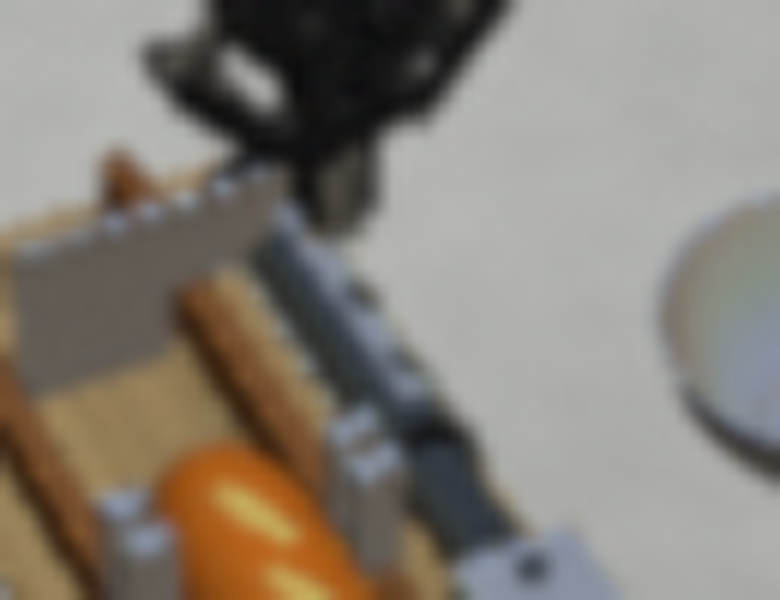

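Emit:
carry_out --series "-0.0004 0.0015 0 0;0 0 0 0"

```text
time: 10.9
tool_pos: [0.5615, 0.1925, 0.0805]
tcp_rot: [1.941, 2.462, 0.007]
wrist_force: [3.7, -4.3, 6.0]
width: 0.004
grip_force: 3.7
```

Emit:
carry_out --series "-0.0004 0.0015 0 0;0 0 0 0"

```text
time: 11.15
tool_pos: [0.5613, 0.1933, 0.0806]
tcp_rot: [1.94, 2.462, 0.006]
wrist_force: [5.8, -7.2, 6.0]
width: 0.001
grip_force: 5.1
```

Emit:
carry_out --series "-0.0004 0.0015 0 0;0 0 0 0"

```text
time: 11.4
tool_pos: [0.561, 0.1942, 0.0805]
tcp_rot: [1.94, 2.461, 0.005]
wrist_force: [5.7, -7.7, 6.4]
width: -0.002
grip_force: 5.3
```

Emit:
carry_out --series "-0.0004 0.0015 0 0;0 0 0 0"

```text
time: 11.65
tool_pos: [0.5603, 0.1965, 0.0804]
tcp_rot: [1.942, 2.461, 0.006]
wrist_force: [4.2, -3.9, 4.4]
width: 0.003
grip_force: 4.1
```

Emit:
carry_out --series "-0.0005 0.0019 0 0;0 0 0 0"

```text
time: 11.9
tool_pos: [0.5595, 0.1993, 0.0803]
tcp_rot: [1.943, 2.462, 0.008]
wrist_force: [5.0, -2.4, 5.5]
width: -0.002
grip_force: 3.6
```

Emit:
carry_out --series "-0.0005 0.0019 0 0;0 0 0 0"

```text
time: 12.15
tool_pos: [0.559, 0.2013, 0.0803]
tcp_rot: [1.943, 2.462, 0.008]
wrist_force: [5.7, -2.4, 6.1]
width: 0.0
grip_force: 3.7
```

Emit:
carry_out --series "0.0010 0.0002 0.0025 0;-0.0007 0.0029 0 0;-0.0007 0.0029 0 0;0 0 0 0"

```text
time: 12.65
tool_pos: [0.5565, 0.2074, 0.0815]
tcp_rot: [1.944, 2.465, 0.003]
wrist_force: [4.9, -1.5, 3.3]
width: -0.002
grip_force: 2.8
```

Emit:
carry_out --series "-0.0007 0.0029 0 0;-0.0007 0.0029 0 0;0 0 0 0"

```text
time: 13.02
tool_pos: [0.5547, 0.2138, 0.0814]
tcp_rot: [1.946, 2.465, 0.004]
wrist_force: [3.6, 1.5, 3.0]
width: -0.002
grip_force: 2.1
```

```bash
python3 - <<'E'
from h import *
im,_=eyes.read_camera("side");x0,y0=240,140
a=cv2.resize(im[y0:y0+50,x0:x0+65],None,fx=12,fy=12,interpolation=cv2.INTER_CUBIC)
cv2.imwrite("pics/s3.png",a)
E
```

```text
(no output)
```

View pics/s3.png

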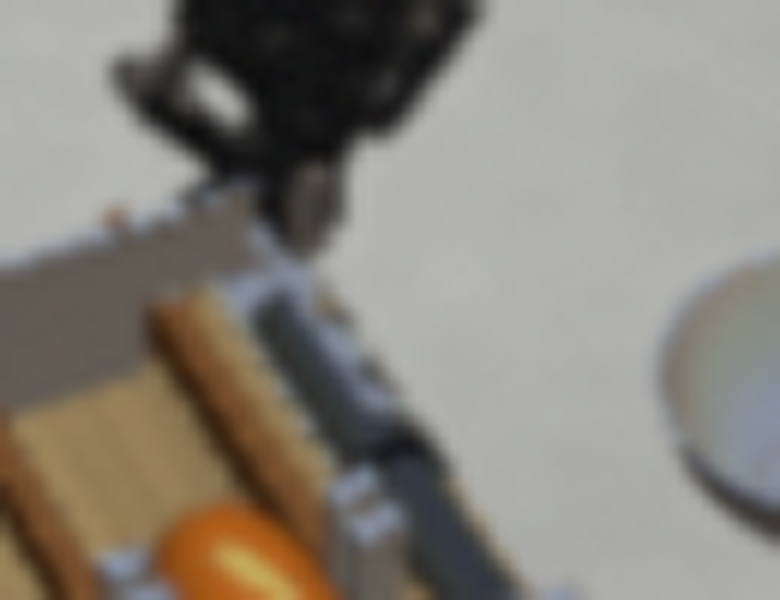

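Emit:
carry_out --series "0.0010 0.0024 0.0005 0;-0.0005 0.0019 0 0;0 0 0 0"

```text
time: 13.45
tool_pos: [0.5536, 0.2178, 0.0809]
tcp_rot: [-1.945, -2.466, 0.001]
wrist_force: [1.7, 0.9, 2.3]
width: -0.002
grip_force: 2.4
```

Emit:
carry_out --series "-0.0005 0.0019 0 0;0 0 0 0"

```text
time: 13.7
tool_pos: [0.5533, 0.2192, 0.081]
tcp_rot: [-1.946, -2.466, 0.001]
wrist_force: [2.2, 0.6, 2.9]
width: 0.001
grip_force: 2.1
```

Emit:
carry_out --series "-0.0005 0.0019 0 0;0 0 0 0"

```text
time: 13.95
tool_pos: [0.5528, 0.2211, 0.081]
tcp_rot: [-1.946, -2.466, 0.001]
wrist_force: [1.5, -0.6, 1.3]
width: -0.0
grip_force: 1.9
```

Emit:
carry_out --series "-0.0004 0.0015 0 0;0 0 0 0"

```text
time: 14.2
tool_pos: [0.5526, 0.2221, 0.081]
tcp_rot: [1.946, 2.466, -0.002]
wrist_force: [2.2, -4.2, 1.7]
width: 0.001
grip_force: 2.4
```

Emit:
carry_out --series "-0.0004 0.0015 0 0;0 0 0 0"

```text
time: 14.45
tool_pos: [0.5527, 0.2233, 0.0813]
tcp_rot: [1.945, 2.465, -0.001]
wrist_force: [3.0, -5.8, 1.7]
width: -0.001
grip_force: 3.1
```

Emit:
carry_out --series "-0.0004 0.0015 0 0;0 0 0 0"

```text
time: 14.7
tool_pos: [0.5527, 0.2249, 0.0816]
tcp_rot: [1.945, 2.465, -0.0]
wrist_force: [3.4, -5.9, 2.9]
width: -0.001
grip_force: 7.9
```

Emit:
carry_out --series "0.0015 -0.0060 0.002 0;0.002 0 0.03 0;0 -0.03 0.05 0;-0.01 -0.06 0.02 0;-0.01 -0.06 0 0;0 -0.06 0 0;0 0 0 0"

```text
time: 15.58
tool_pos: [0.5345, 0.008, 0.1823]
tcp_rot: [-1.952, -2.459, 0.001]
wrist_force: [-0.6, 0.5, -0.4]
width: 0.001
grip_force: 0.0
```

```bash
python3 - <<'E'
from h import *
im,_=eyes.read_camera("side");x0,y0=225,140
a=cv2.resize(im[y0:y0+60,x0:x0+80],None,fx=6,fy=6,interpolation=cv2.INTER_CUBIC)
im,_=eyes.read_camera("top");x0,y0=175,165
b=cv2.resize(im[y0:y0+50,x0:x0+130],None,fx=6,fy=6,interpolation=cv2.INTER_CUBIC)[:240]
c=np.zeros((600,780,3),np.uint8);c[:360,:480]=a;c[360:600]=b[:,:780]
cv2.imwrite("pics/s4.png",c); print(bot.read_state()["tool_pos"])
E
```

```text
[0.53496371 0.01108867 0.18227539]
```

View pics/s4.png

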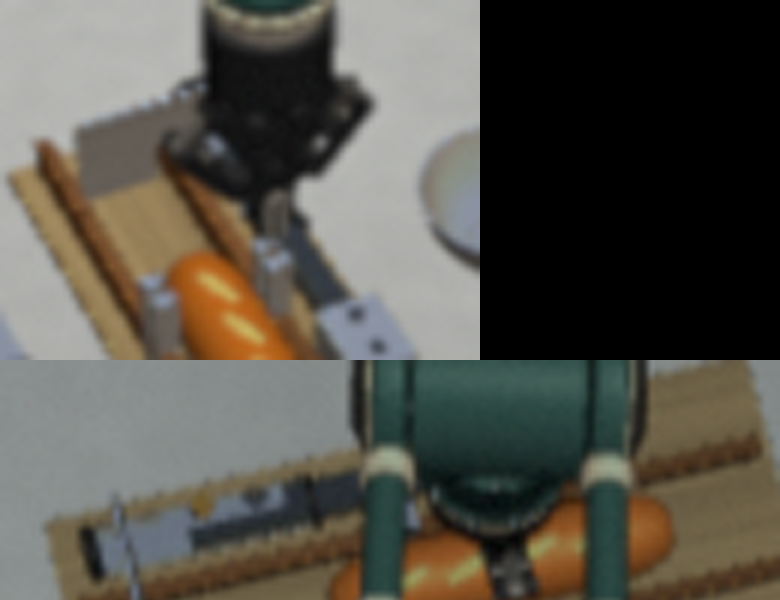

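Emit:
carry_out --series "0.007 -0.052 0 0;0.007 -0.052 0 0;0.0075 -0.0515 0 0;0 0 0 0;0 0 -0.04 0;0 0 0 0"

```text
time: 16.42
tool_pos: [0.5543, -0.1412, 0.139]
tcp_rot: [-1.938, -2.461, 0.004]
wrist_force: [-0.9, -0.1, -0.4]
width: -0.002
grip_force: 0.0
```

Emit:
carry_out --series "0 0 -0.03 0;0 0 -0.03 0;0 0 -0.02 0;0 0 -0.015 0;0 0 0 0;0 0 0 0"

```text
time: 17.18
tool_pos: [0.5581, -0.1445, 0.0488]
tcp_rot: [1.945, 2.465, 0.001]
wrist_force: [0.1, -0.5, 0.4]
width: 0.001
grip_force: 0.0
```

Emit:
carry_out --series "-0.0009 0.0039 -0.003 0;-0.0009 0.0039 0 0;-0.0009 0.0039 0 0;-0.0009 0.0039 0 0;-0.0009 0.0039 0 0;-0.0009 0.0039 0 0;-0.0009 0.0039 0 0;-0.0009 0.0039 0 0;-0.0009 0.0039 0 0;-0.0009 0.0039 0 0;-0.0009 0.0039 0 0;-0.0009 0.0039 0 0;-0.0009 0.0039 0 0;-0.0009 0.0039 0 0;-0.0009 0.0039 0 0;-0.0009 0.0039 0 0;-0.0009 0.0039 0 0;-0.0009 0.0039 0 0;-0.0009 0.0039 0 0;-0.0009 0.0039 0 0"

```text
time: 19.68
tool_pos: [0.5392, -0.0661, 0.0448]
tcp_rot: [-1.946, -2.466, 0.0]
wrist_force: [0.7, -1.1, -0.8]
width: 0.004
grip_force: 0.5
```

Emit:
carry_out --series "-0.0009 0.0039 0 0;-0.0009 0.0039 0 0;-0.0009 0.0039 0 0;-0.0009 0.0039 0 0;-0.0009 0.0039 0 0;0 0 0 0"

```text
time: 20.42
tool_pos: [0.5347, -0.0464, 0.0448]
tcp_rot: [-1.946, -2.466, -0.0]
wrist_force: [0.6, 0.5, -0.4]
width: -0.002
grip_force: 0.0
```

```bash
python3 - <<'E'
from g import *
s=bot.read_state();print(ing(s["tool_pos"]),s["wrist_force"])
im,_=eyes.read_camera("side");x0,y0=225,140
a=cv2.resize(im[y0:y0+100,x0:x0+100],None,fx=6,fy=6,interpolation=cv2.INTER_CUBIC)
cv2.imwrite("pics/s5.png",a)
E
```

```text
[ 0.00167824 -0.10462734  0.04483073] [ 0.6117136   0.50954844 -0.36389109]
```

View pics/s5.png

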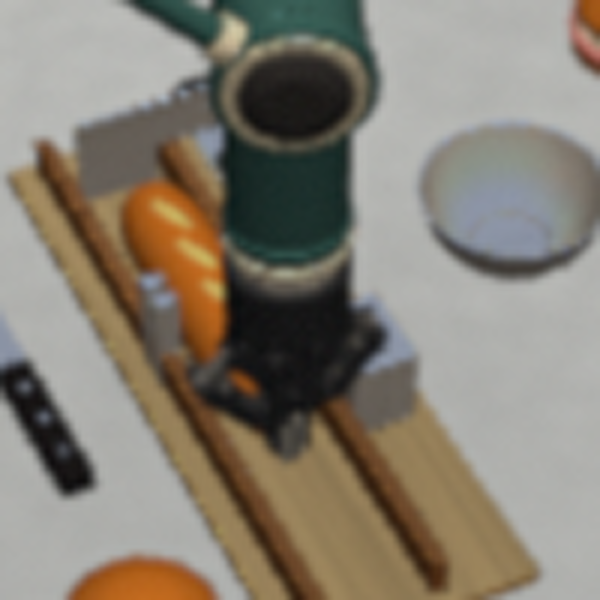

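Emit:
carry_out --series "-0.0007 0.0029 0 0;-0.0007 0.0029 0 0;-0.0007 0.0029 0 0;-0.0007 0.0029 0 0;-0.0007 0.0029 0 0;-0.0007 0.0029 0 0;0 0 0 0"

```text
time: 21.35
tool_pos: [0.5304, -0.029, 0.0448]
tcp_rot: [-1.946, -2.466, -0.0]
wrist_force: [0.5, 0.4, 0.1]
width: -0.0
grip_force: 0.0
```

Emit:
carry_out --series "-0.0004 0.0015 0 0;-0.0004 0.0015 0 0;0 0 0 0"

```text
time: 21.72
tool_pos: [0.5296, -0.0263, 0.0448]
tcp_rot: [-1.946, -2.466, -0.0]
wrist_force: [0.5, 0.2, -0.2]
width: -0.004
grip_force: 0.3
```

Emit:
carry_out --series "-0.0004 0.0015 0 0;-0.0004 0.0015 0 0;0 0 0 0"

```text
time: 22.1
tool_pos: [0.5288, -0.0233, 0.0448]
tcp_rot: [-1.946, -2.466, -0.0]
wrist_force: [-0.5, -1.2, 0.0]
width: -0.0
grip_force: 0.3
```

Emit:
carry_out --series "-0.0004 0.0015 0 0;0 0 0 0"

```text
time: 22.35
tool_pos: [0.5284, -0.0218, 0.0448]
tcp_rot: [-1.946, -2.466, -0.0]
wrist_force: [0.1, 0.1, -0.9]
width: -0.002
grip_force: 0.3
```

Emit:
carry_out --series "-0.0004 0.0015 0 0;-0.0004 0.0015 0 0;0 0 0 0"

```text
time: 22.72
tool_pos: [0.5277, -0.0187, 0.0448]
tcp_rot: [-1.946, -2.466, -0.0]
wrist_force: [0.5, -0.7, 0.6]
width: -0.005
grip_force: 0.2
```

Emit:
carry_out --series "-0.0004 0.0015 0 0;-0.0004 0.0015 0 0;0 0 0 0"

```text
time: 23.1
tool_pos: [0.5269, -0.0157, 0.0448]
tcp_rot: [-1.946, -2.466, -0.0]
wrist_force: [-0.7, -0.4, -0.4]
width: -0.0
grip_force: 0.2
```

Emit:
carry_out --series "-0.0004 0.0015 0 0;0 0 0 0"

```text
time: 23.35
tool_pos: [0.5265, -0.0143, 0.0448]
tcp_rot: [-1.946, -2.466, -0.0]
wrist_force: [-0.4, -0.6, -0.5]
width: 0.002
grip_force: 0.2
```

Emit:
carry_out --series "-0.0004 0.0015 0 0;0 0 0 0"

```text
time: 23.6
tool_pos: [0.5261, -0.0128, 0.0448]
tcp_rot: [-1.946, -2.466, -0.0]
wrist_force: [0.5, -0.8, -0.0]
width: -0.001
grip_force: 0.2
```

Emit:
carry_out --series "-0.0003 0.0015 0 0;0 0 0 0"

```text
time: 23.85
tool_pos: [0.5257, -0.0113, 0.0448]
tcp_rot: [-1.946, -2.466, 0.0]
wrist_force: [-0.6, -0.3, -0.4]
width: -0.002
grip_force: 0.3
```

Emit:
carry_out --series "-0.0004 0.0015 0 0;0 0 0 0"

```text
time: 24.1
tool_pos: [0.5254, -0.0098, 0.0448]
tcp_rot: [-1.946, -2.466, -0.0]
wrist_force: [-0.2, -0.2, -0.4]
width: -0.004
grip_force: 0.3
```

Emit:
carry_out --series "-0.0004 0.0015 0 0;0 0 0 0"

```text
time: 24.35
tool_pos: [0.5252, -0.009, 0.0448]
tcp_rot: [1.945, 2.466, -0.001]
wrist_force: [0.3, -4.7, -1.2]
width: -0.001
grip_force: 2.4
```

```bash
python3 - <<'E'
from g import *
s=bot.read_state();print(ing(s["tool_pos"]),s["wrist_force"])
im,_=eyes.read_camera("side");x0,y0=225,140
a=cv2.resize(im[y0:y0+50,x0:x0+65],None,fx=12,fy=12,interpolation=cv2.INTER_CUBIC)
cv2.imwrite("pics/s6.png",a)
E
```

```text
[ 0.00115956 -0.06608529  0.04483529] [ 0.28589923 -4.70008727 -1.1920154 ]
```

View pics/s6.png

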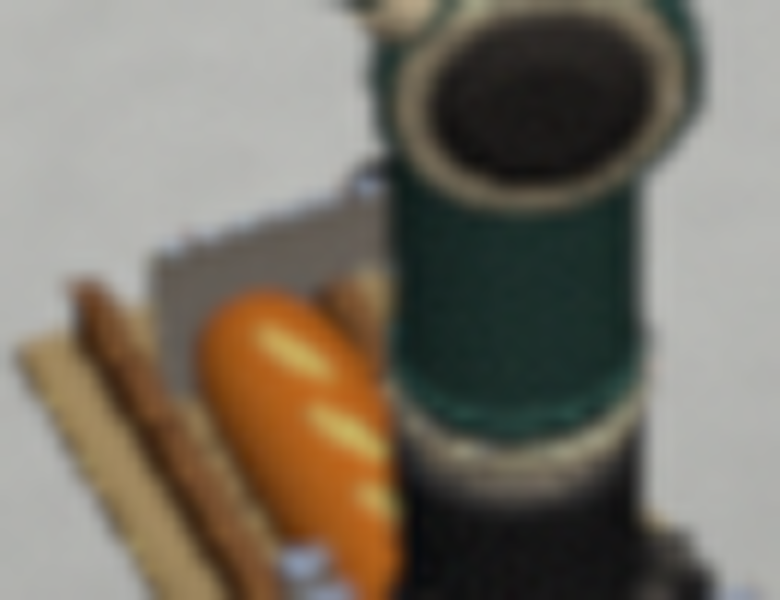

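Emit:
carry_out --series "0 0 0 0;0 0 0 0"

```text
time: 24.65
tool_pos: [0.5252, -0.009, 0.0448]
tcp_rot: [1.945, 2.466, -0.001]
wrist_force: [0.9, -5.8, -1.3]
width: 0.001
grip_force: 2.5
```

Emit:
carry_out --series "0.0005 -0.002 0 0;0.0009 -0.0039 0 0;0.0023 -0.0097 0 0;0.0045 -0.019 0 0;0 0 0 0;0 0 0.03 0;0 0 0.05 0;0 0 0.05 0;0 -0.06 0.05 0;0 -0.06 0 0;0 -0.06 0 0;0 -0.06 0 0;0 0 0 0;0 0 0 0"

```text
time: 26.4
tool_pos: [0.5328, -0.2709, 0.2144]
tcp_rot: [-1.947, -2.464, -0.001]
wrist_force: [-0.3, 0.1, -0.6]
width: 0.001
grip_force: 0.0
```

```bash
python3 - <<'E'
from g import *
# numeric check: gold button and orange loaf seen from top
im,d=eyes.read_camera("top")
hsv=cv2.cvtColor(im,cv2.COLOR_BGR2HSV)
l=pix("top",tr(p,[[.083,.112,.074]]))[0];u,v=l.round().astype(int);print(l)
w=hsv[v-4:v+5,u-6:u+7]; print("sat around button\n",w[...,1])
m=cv2.inRange(hsv,(5,170,100),(20,255,255)); m[:,:200]=0;m[:170]=0;m[225:]=0;m[:,290:]=0
ys,xs=np.nonzero(m);i=xs.argmin(),xs.argmax()
for k in i: print("loaf end",ing(world("top",[[xs[k],ys[k]]],z=.05)[0]))
# paddle top: points higher than 0.078 with y_g>0.13
v,u=np.mgrid[170:225,185:225];P=world("top",np.c_[u.ravel(),v.ravel()],depth=d[170:225,185:225].ravel())
G=np.array([ing(q) for q in P]);k=(G[:,2]>.078)&(G[:,1]>.09)&(abs(G[:,0]-.03)<.07);print("paddle y",np.median(G[k,1]),k.sum())
print([(np.round(o["rect"]),round(o["score"],2)) for t in("knife","bowl","sandwich") for o in spot_in("top",t)[:1]])
print(bot.read_state()["time"])
E
```

```text
[208.85569342 187.27177155]
sat around button
 [[  9   9  10  10  14  12  12   5  11   9  11   9   9]
 [ 12  10  10  11   9  12   9  13  11  10  27  51  51]
 [  9  10   9  13  11  14  22  50  51  71  76  83  82]
 [ 13  15  34  51  56  83  89  86  79  79  74  66  71]
 [ 52  73  79  84 103 124 120  89  56  24  23  11   3]
 [ 78  79  77  76 136 150 137  83  11  29  35  37  44]
 [ 39  26  21  29 138 148 133  67  36  46  47  44  50]
 [ 19  31  37  24  84 129 100  12  45  49  47  50  49]
 [ 45  46  48  44  14  30  23  37  47  47  52  54  58]]
loaf end [0.01739176 0.15483136 0.05      ]
loaf end [ 0.00686384 -0.05208668  0.05      ]
paddle y 0.16608428341015302 49
[(array([226., 244.,  85.,  30.]), 0.89), (array([225., 147.,  38.,  29.]), 0.97), (array([302., 227.,  20.,  24.]), 0.73)]
26.6
```

```bash
python3 -c "
from workcell import bot
print(bot.finish_job())"
```

```text
the job is handed in; nothing more can be done
None
```

I handed the job in at about 26.6 s: the stop was slid out roughly 33 mm to the next hole, where it held against a push of about 6 N, and the loaf was pushed up until it rested against it; I saw no sign that anything else moved, and no verdict came back.

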